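Knock a stuck tile out of a turn-over mould into the drying tray

TASK

A glazed tile is stuck in the blue swing-over mould. Push the green drying tray fully home along its rails, then swing the mould right over by its black side grip so that it lies upside down above the tray, and knock it (lift it part-way by the grip and let it drop back on its buffers, again if need be) until the tile falls out flat into the tray. Do not touch the tile, leave the mould turned over and let go, and leave the other things standing where they are.

Things in the scene. Friction and masses are not known exactly. Their poses are not given: they have to be found in the camera images.
- stand: Fixed plywood turn-over stand, board 150 x 382 x 6 mm. Origin on the table under the hinge's middle, z up, x along the hinge away from the robot's side. Hinge 46 mm above the table. Mould at first on the +y side (mouth up), tray on the -y side. At x = +-66 mm hinge posts, 56 high; at x = +-58 tray rails, 16 high, and buffer pins, 40 high, at y = +-66.
- mould (a joint): Hinge angle (rad) of the blue mould (92 x 100 x 26 mm, 0.35 kg, middle 68 mm from the hinge): 0 = resting mouth up on the stand's +y side; grows as it is lifted over to the -y side; pi = resting mouth down on the buffers over the tray. It swings freely with light drag and falls to either end when let go.
- grip (a point): Middle of the mould's round black side grip, a bar 14 mm thick, 64 mm long, parallel to the hinge (stand's x), on the robot's side of the mould. In the stand's frame at hinge angle a: x = -95, y = 105 cos a, z = 46 + 105 sin a mm. Being round, it can turn between the fingers along its arc.
- cast_mid (a point): Centre of the striped glazed tile, 62 x 82 x 10 mm, 0.1 kg; z out of the striped face, up while it lies in the mould. Two sprung red lips on the mould overlap its edges by 2 mm: they carry its weight when the mould is laid over gently, and yield when it drops on its buffers from a lift of about 0.6 rad (60 mm at the grip) or more, often only at the second knock.
- tray_mid (a point): Middle of the tray's inner floor, 10 mm above the table. Green tray, 102 x 126 mm outside, 94 x 118 inside, 14 high, 0.25 kg, loose between the stand's rails, 3 mm play each side; axes as the stand's. Fully home (on the stop bar) it is at y = -73 mm in the stand's frame, under the turned-over mould; it starts 50 to 100 mm farther out (-y).
- tray_tab (a point): On the outer face (towards the stand's -y) of the tray's upright push tab, 36 mm wide along x, 6 thick, its top 46 mm above the table. This point is on its middle line, 36 mm above the table, 69 mm from the tray's middle towards -y.
- clip_jar: Bystander: swing-top jar of red oxide, 78 x 72 x 103 mm, origin at its underside.
- tape_roll: Bystander: roll of masking tape lying flat, 93 mm across, 19 mm high, origin at its underside.
- bisque_dish: Bystander: white dish, 96 mm across, 31 mm high, origin at its underside.
- bisque_mug: Bystander: white mug, 77 x 104 x 79 mm, origin at its underside.
Not all that is in view belongs to the job. What is shaped like the part that bears tray_mid but purple is not meant.

How it is judged:
By the outcome, as a careful person would: the job done as asked, in the order asked, and still so for the second after the job is handed in, with the robot touching nothing.
It also fails if it takes over 64 s, if anything falls off the work surface, if the arm or the gripper's body presses on something with over 40 N, if the wrist force passes 120 N, or if a joint passes its speed limit or range.

ROBOT

A 6-joint arm with a two-finger parallel gripper is mounted at the origin on the work surface; the furniture and walls round the work are solid. World frame = base frame: x ahead of the robot, y to its left, z up, the work surface at z = 0. Lengths are in m, angles in rad, forces in N, time in s.
With the tool pointing down it reaches from about 0.35 to 0.925 m from the base axis. Payload 6.4 kg.
Tool frame: the origin (TCP) lies midway between the tips of the shut fingers; the grasp point (between the pads) lies 19 mm behind it; z points along the fingers, y is the direction in which the jaws open and shut (so a half turn about z gives the same grasp; the last joint's range is limited). The gripper opens to 85 mm and grips with 20 to 120 N. Pads are 22 mm wide; open, the fingers measure 114 mm over their backs; the gripper's body (76 mm by 85 mm) begins 54 mm behind the grasp point. The pads swing forward as they close: fully open they stand 13 mm farther back than shut.
Start: joints at [0.983, 0.245, 1.558, -0, 1.339, -0.174], TCP at [0.261, 0.595, 0.231] pointing down, gripper open.
Joint ranges: [-3.13, 3.13], [-1.02, 2.26], [0.13, 2.54], [-0.95, 4.09], [0.21, 2.88], [-2.74, 2.74]. Speed limits (rad/s): [2.57, 2.57, 3.14, 3.14, 3.14, 3.14].

INTERFACE

Orientations are given as a unit quaternion [w, x, y, z].
In Python, from rig import robot gives the robot as it stands. The module is installed in compiled form; this text tells all that it offers.
- The arm moves only by the shell command python3 -m crank 'ROWS' [OPENING] [FORCE]. ROWS is JSON, one flat list of numbers, 6 for each row, row after row: the shift along the tool's x, y, z as a fraction of full scale, then the turn, a rotation vector about the tool's x, y, z as a fraction of full scale. In form: [tx, ty, tz, wx, wy, wz, tx, ty, tz, wx, wy, wz, ...]. A call has 1 to 10 rows; each row shifts and turns the pose as measured when the row begins, along the tool's axes as they then stand; what a row does not reach is not made up. Full scale, the value 1, is 0.5 m for a shift and pi/2 rad for a turn. A row lasts 1/12 s, in which the tool goes at most 41.7 mm and 7.16 degrees, less where a joint would pass 70% of its speed; a pose out of reach is approached as far as the arm can. A call with a number of a shift or a turn outside -1 to 1 is refused whole. A call with a gripper value outside its range is refused whole. OPENING is the finger opening in mm, from 0 to 85.4, set as the call begins (- or left out, the last holds). The fingers move at their own pace and stop on an object; FORCE is the grip in N (left out, the last holds). Time passes only in rows, so rows that do not move let the fingers close. It gives the time, the measured TCP pose, the force and the opening at its end, in the units of the state.
- robot.read_state(): the state, without advancing time (a new reading comes with each control period).
- robot.get_image(name): name is "scene" or "top" or "wrist"; returns the picture (420x560x3 uint8, red, green, blue); there is no depth.
- robot.calibration(name): a dict with "intrinsics" (3x3 intrinsics, pixels), "R" (3x3) and "t" (3): a world point X has camera coordinates R X + t. Camera axes: x right, y down, z forward; pixel columns grow to the right and rows downward; lengths in m; the calibration is good to about 2 mm. A picture is of the moment at which its call begins: read the wrist's pose just before it. calibration takes no time and is no camera call; for the wrist camera it gives the pose at the moment of the call.
- robot.finish_job(): hands the job in, once; it reports no verdict.
Trained networks look in the newest picture that a camera, given by its name, has taken for a name from the list of things; names that differ only in an ending like _2 or _b are one class to them, and where a whole thing is asked for, a point or a joint stands for the part that bears it (a point fixed in the world has none). Each returns a list of dicts, best first, with "conf" (0 to 1); they miss things now and then, are a little off and sometimes report something else, mostly with a low value. They report only what shows in the picture. A call takes as long as a camera call. They do not tell look-alikes from the thing itself.
- robot.search_frame(camera, query): "bbox" ([left, top, right, bottom] in pixels, round what is visible of it).
- robot.cut_out(camera, query): "pixels" (420x560 bool, what is visible of it) and "bbox" ([left, top, right, bottom] in pixels, round what is visible of it).
- robot.spot_point(camera, query): "uv" ([column, row] in pixels: a listed point, or the origin of a listed thing).
The state is a dict: "time": time; "qpos": joint angles; "joint_velocities": joint speeds; "joint_torque": joint torques, N m; "tool_pos": TCP position; "eef_rot": TCP orientation; "contact_force": force on the tool from outside, world axes, zero at the start; "torque": the same for the moment, N m; "grip_width": finger opening in m.
Only numpy, scipy, OpenCV 4.12 (cv2) and the standard library are available. Lean on these libraries where they do the work, as an engineer would, in place of code of your own. Each camera call takes 0.05 s, during which the arm holds its last target.

## Working session

There is one attempt and no reset: what is moved stays moved. The work goes in short steps, Python scripts to look and compute and a shell command to move; the robot and the scene stay as the last step left them, time stands still between calls to the robot, and variables do not carry over. Pictures are saved under pics/ and viewed, and the job is handed in when it is done.

```bash
ls; mkdir -p pics; python3 - <<'E'
from rig import robot
import cv2
s=robot.read_state();print(s)
for n in ["scene","top"]:
    im=robot.get_image(n);cv2.imwrite(f"pics/{n}0.png",im[:,:,::-1])
    c=robot.calibration(n);print(n,c)
    for q in ["mould","tray_mid","stand"]:
        print(q,[(d['bbox'],round(d['conf'],2)) for d in robot.search_frame(n,q)])
    for q in ["grip","cast_mid","tray_mid","tray_tab","stand","clip_jar","tape_roll","bisque_dish","bisque_mug"]:
        print(q,[(d['uv'],round(d['conf'],2)) for d in robot.spot_point(n,q)])
E
```

```text
pics
{'time': 0.0, 'qpos': array([ 9.82889866e-01,  2.45844978e-01,  1.55905632e+00, -1.49177940e-07,
        1.33864783e+00, -1.74136886e-01]), 'joint_velocities': array([-0.00045914,  0.00100827,  0.00178526,  0.00101259, -0.00076219,
        0.00084724]), 'joint_torque': array([ 4.35791899e-04, -4.29512000e+01, -3.26128936e+01, -1.02636016e-04,
        5.19754001e-03,  1.13364788e-05]), 'tool_pos': array([0.26104013, 0.59466352, 0.23013779]), 'eef_rot': array([-3.63708067e-04,  2.05412004e-01,  9.78675100e-01, -9.08108293e-04]), 'contact_force': array([-1.06711287,  0.44847113, -0.68495269]), 'torque': array([-0.01036917,  0.00516148, -0.02164747]), 'grip_width': 0.08538816038498019}
scene {'intrinsics': array([[433.27616723,   0.        , 280.60396168],
       [  0.        , 433.27616723, 214.47450206],
       [  0.        ,   0.        ,   1.        ]]), 'R': array([[ 0.65101377, -0.75903871,  0.00642678],
       [-0.45439569, -0.3964811 , -0.79770126],
       [ 0.60803423,  0.5163942 , -0.60301857]]), 't': array([-0.32421189,  0.27437595,  1.05185862])}
mould [([230.2, 172.4, 2
[... 841 characters left out ...]
78266, -0.00687152, -0.99498553]]), 't': array([-0.02972813,  0.4785399 ,  1.3421806 ])}
mould [([216.6, 158.6, 248.0, 209.9], 0.8)]
tray_mid [([265.6, 231.3, 307.1, 262.2], 0.62), ([277.6, 164.0, 315.0, 186.6], 0.55), ([160.3, 172.9, 184.3, 196.9], 0.43)]
stand [([217.2, 151.3, 320.5, 208.5], 0.75)]
grip [([223.4, 200.4], 0.75)]
cast_mid [([231.6, 171.6], 0.78)]
tray_mid [([294.7, 177.2], 0.98), ([284.6, 245.0], 0.96)]
tray_tab [([266.9, 236.7], 0.95), ([316.4, 172.7], 0.81), ([155.8, 223.5], 0.68)]
stand [([252.1, 175.8], 0.59)]
clip_jar [([403.3, 224.8], 0.73), ([230.1, 172.6], 0.35)]
tape_roll [([361.1, 257.0], 0.7)]
bisque_dish [([176.2, 184.7], 0.8)]
bisque_mug [([157.3, 221.1], 0.71)]
```

```bash
python3 - <<'E'
import cv2
a=cv2.imread("pics/scene0.png")[140:350,130:450];cv2.imwrite("pics/scene0c.png",cv2.resize(a,(800,525),interpolation=cv2.INTER_CUBIC))
a=cv2.imread("pics/top0.png")[120:300,140:420];cv2.imwrite("pics/top0c.png",cv2.resize(a,(800,514),interpolation=cv2.INTER_CUBIC))
E
```

```text
(no output)
```

View pics/scene0c.png

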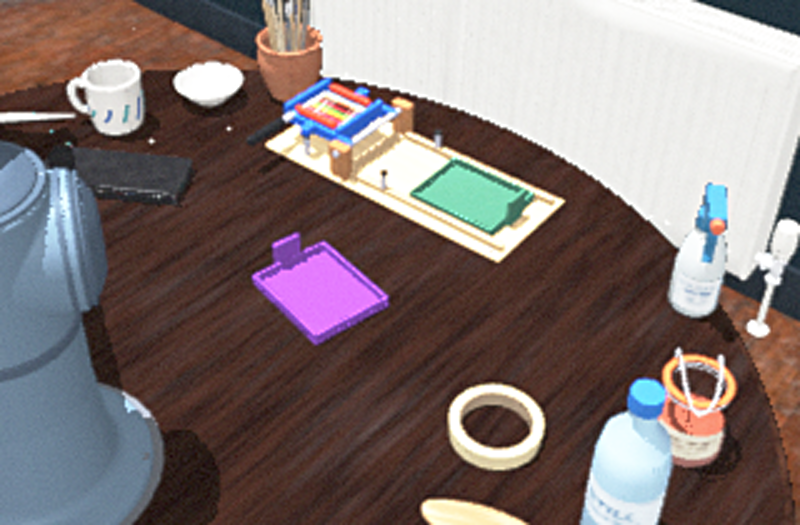

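View pics/top0c.png

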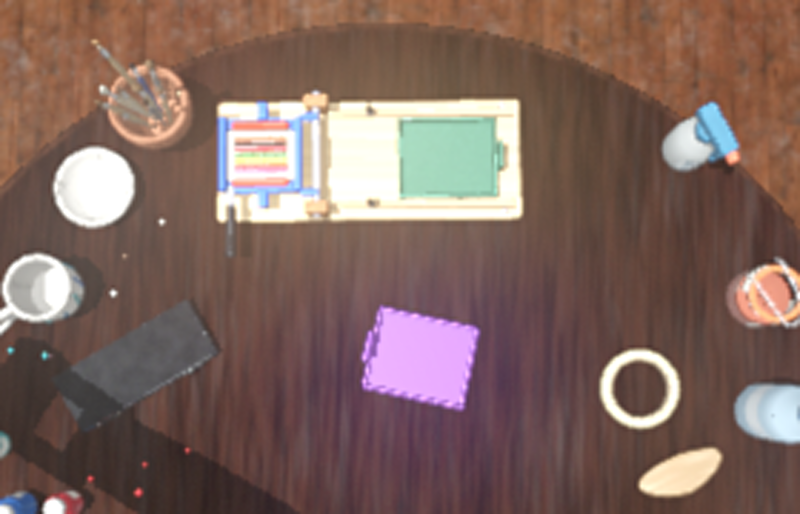

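View pics/scene0.png

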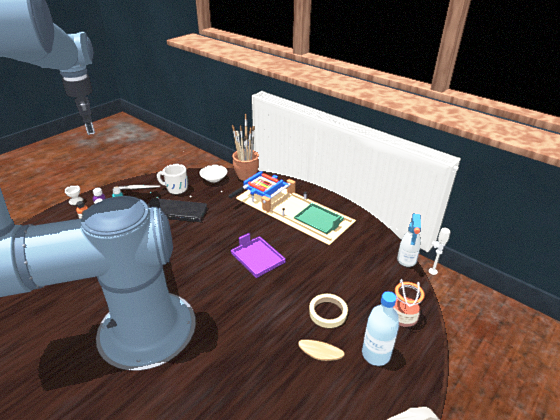

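The top view shows two tray candidates. The green one sits between the rails at about (294,177), and the purple one lies loose on the table at about (284,245). The green one on the stand is meant. Next I fit the stand pose.

```bash
cat > h.py <<'E'
import numpy as np
from rig import robot
from scipy.spatial.transform import Rotation as Rt
def proj(c,X):
    p=np.asarray(X)@c['R'].T+c['t']; p=p@c['intrinsics'].T; return p[...,:2]/p[...,2:]
def plane(c,uv,z):
    d=c['R'].T@np.linalg.solve(c['intrinsics'],[uv[0],uv[1],1]); o=-c['R'].T@c['t']
    return o+d*(z-o[2])/d[2]
def tri(l):
    A=[];b=[]
    for c,uv in l:
        d=c['R'].T@np.linalg.solve(c['intrinsics'],[uv[0],uv[1],1]); d/=np.linalg.norm(d);o=-c['R'].T@c['t']
        P=np.eye(3)-np.outer(d,d);A.append(P);b.append(P@o)
    x=np.linalg.lstsq(np.vstack(A),np.hstack(b),rcond=None)[0];return x
E
python3 - <<'E'
from h import *
import cv2
T=robot.calibration("top");S=robot.calibration("scene")
tc=[(140+u/2.857,120+v/2.857) for u,v in [(217,102),(520,99),(521,218),(217,220)]]
P=[plane(T,u,.006) for u in tc];print(np.round(P,4))
print([np.linalg.norm(P[i]-P[(i+1)%4]) for i in range(4)])
sc=[(130+u/2.5,140+v/2.5) for u,v in [(565,202),(500,259)]]
print("scene corners TR,BR",[np.round(plane(S,u,.006),4) for u in sc])
for n,a,b in [("grip",(223.4,200.4),(236,191.7)),("stand",(252.1,175.8),(276.4,201.6)),("tray_mid",(294.7,177.2),(320,222.5)),("tab",(316.4,172.7),(337.8,221.4)),("cast",(231.6,171.6),(261.5,184.4))]:
    print(n,tri([(T,a),(S,b)]))
for n,u,z in [("purple",(284.6,245),.01),("jar",(403.3,224.8),0),("dish",(176.2,184.7),0),("mug",(157.3,221.1),0)]: print(n,plane(T,u,z))
E
```

```text
[[ 0.6776  0.2287  0.006 ]
 [ 0.689  -0.158   0.006 ]
 [ 0.5355 -0.1604  0.006 ]
 [ 0.5259  0.2234  0.006 ]]
[np.float64(0.38685282180533326), np.float64(0.1535134055631463), np.float64(0.3839188389269303), np.float64(0.15180464224512608)]
scene corners TR,BR [array([ 0.6854, -0.1565,  0.006 ]), array([ 0.54  , -0.1584,  0.006 ])]
grip [0.50423655 0.19225468 0.05532898]
stand [0.60132138 0.09942362 0.00727418]
tray_mid [ 0.60933279 -0.06398353 -0.00441611]
tab [ 0.6148737  -0.13414971  0.03392126]
cast [0.60705135 0.17022067 0.04333324]
purple [ 0.35786039 -0.02685409  0.01      ]
jar [ 0.43798347 -0.45411147  0.        ]
dish [0.56909382 0.37002393 0.        ]
mug [0.4355925  0.43180812 0.        ]
```

```bash
cat >> h.py <<'E'
def to(p,yawy=None):
    """print total shift (fraction) in tool axes after turning so tool y has heading yawy (deg), tool down"""
    s=robot.read_state();q=s['eef_rot'];R=Rt.from_quat([q[1],q[2],q[3],q[0]]).as_matrix()
    d=R.T@(np.array(p)-s['tool_pos'])
    print("t",round(s['time'],2),"pos",np.round(s['tool_pos'],4),"F",np.round(s['contact_force'],1),"w",round(s['grip_width'],4))
    print("shift m",np.round(d,4),"frac",np.round(d/.5,4))
    if yawy is not None:
        a=np.radians(yawy);y=np.array([np.cos(a),np.sin(a),0]);z=np.array([0,0,-1.]);G=np.c_[np.cross(y,z),y,z]
        w=Rt.from_matrix(R.T@G).as_rotvec();print("turn deg",np.round(np.degrees(w),2),"frac",np.round(w/(np.pi/2),4))
        print("shift frac in goal axes",np.round(G.T@(np.array(p)-s['tool_pos'])/.5,4))
E
python3 - <<'E'
from h import *
to([.48,.05,.36],91.5)
E
```

```text
t 1.3 pos [0.2614 0.5951 0.2313] F [-0.7  0.8 -0.4] w 0.0853
shift m [-0.4194 -0.4112 -0.1287] frac [-0.8388 -0.8225 -0.2574]
turn deg [ -0.     0.   -25.21] frac [-0.      0.     -0.2801]
shift frac in goal axes [-0.4086 -1.1014 -0.2575]
```

```bash
python3 -m crank '[0,0,-0.06,0,0,-0.07, 0,0,-0.06,0,0,-0.07, 0,0,-0.06,0,0,-0.07, 0,0,-0.06,0,0,-0.07]' 0 40; python3 -m crank '[-0.025,-0.07,0,0,0,0,-0.025,-0.07,0,0,0,0,-0.025,-0.07,0,0,0,0,-0.025,-0.07,0,0,0,0,-0.025,-0.07,0,0,0,0,-0.025,-0.07,0,0,0,0,-0.025,-0.07,0,0,0,0,-0.025,-0.07,0,0,0,0,-0.025,-0.07,0,0,0,0,-0.025,-0.07,0,0,0,0]'; python3 -c "
from h import *
to([.48,.05,.36],91.5)"
```

```text
time: 1.63
tool_pos: [0.2592, 0.5918, 0.3441]
eef_rot: [-0.006, -0.022, 1.0, -0.008]
contact_force: [0.4, 0.5, -1.1]
grip_width: 0.0384
time: 2.47
tool_pos: [0.406, 0.243, 0.3578]
eef_rot: [0.002, -0.031, 1.0, 0.0]
contact_force: [0.4, 0.0, 0.9]
grip_width: -0.0001
t 2.47 pos [0.406  0.243  0.3578] F [0.4 0.  0.9] w -0.0001
shift m [-0.0618 -0.1972 -0.002 ] frac [-0.1235 -0.3945 -0.004 ]
turn deg [0.04 0.25 2.1 ] frac [0.0004 0.0027 0.0234]
shift frac in goal axes [-0.1379 -0.3897 -0.0043]
```

```bash
python3 -m crank '[-0.025,-0.08,0,0,0,0.012,-0.025,-0.08,0,0,0,0.012,-0.025,-0.08,0,0,0,0,-0.025,-0.08,0,0,0,0,-0.02,-0.06,0,0,0,0,0,0,0,0,0,0]'; python3 - <<'E'
from h import *
import cv2
s=robot.read_state();print(s['tool_pos'],s['eef_rot'])
C=robot.calibration("wrist");im=robot.get_image("wrist");cv2.imwrite("pics/w1.png",im[:,:,::-1])
np.savez("w1.npz",**C)
for q in ["grip","cast_mid","tray_mid","tray_tab","stand"]:
    print(q,[(d['uv'],round(d['conf'],2)) for d in robot.spot_point("wrist",q)])
E
```

```text
time: 2.97
tool_pos: [0.4727, 0.0483, 0.3594]
eef_rot: [0.005, -0.009, 1.0, -0.0]
contact_force: [0.2, 0.3, -0.3]
grip_width: -0.0
[0.47268169 0.0482941  0.35939601] [ 4.74216442e-03 -8.50093714e-03  9.99952555e-01 -3.66757807e-04]
grip [([392.8, 175.3], 0.81)]
cast_mid [([356.9, 244.6], 0.88)]
tray_mid [([188.5, 239.3], 0.9), ([203.4, 51.2], 0.86), ([303.1, 234.5], 0.42)]
tray_tab [([258.4, 61.3], 0.82), ([136.7, 250.8], 0.7)]
stand [([303.7, 236.0], 0.69)]
```

View pics/w1.png

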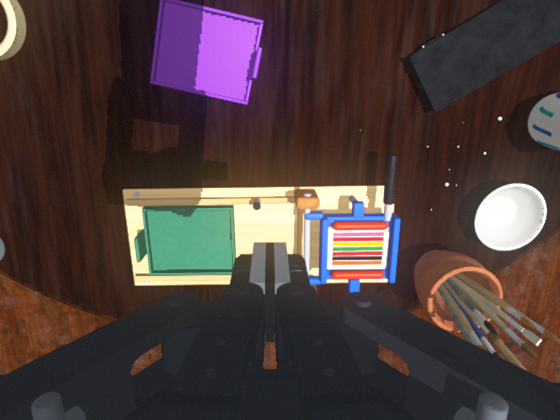

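The wrist view shows the green tray in the rails at (188,240), its tab on the left at (139,246), the black grip at (391,180) and the near post at (308,198). I'll fit the stand jointly from these.

```bash
python3 - <<'E'
from h import *
from scipy.optimize import least_squares
W=dict(np.load("w1.npz"));T=robot.calibration("top");S=robot.calibration("scene")
for n,uv,z in [("brdNL",(124,189.5),.006),("brdFL",(135,287),.006),("brdNR",(384,186),.006),("grip",(392.8,175.3),.046),("gripend",(391,157),.046),("post near top",(308,193),.056),("cast",(357,247),.05),("tray",(188.5,239.3),.01),("tabtop",(139,246),.046)]:
    print(n,np.round(plane(W,uv,z),4))
cd=robot.calibration("top")
obs=[(W,(392.8,175.3),(-.095,.105,.046)),(W,(124,189.5),(-.075,None,.006)),
 (W,(303.7,236),(0,0,0)),(T,(252.1,175.8),(0,0,0)),(S,(276.4,201.6),(0,0,0)),(T,(223.4,200.4),(-.095,.105,.046)),(S,(236,191.7),(-.095,.105,.046))]
obs=[o for o in obs if o[2][1] is not None]
def f(p):
    r=[]
    for c,uv,X in obs:
        R=Rt.from_euler('z',p[2]).as_matrix(); r+=list(proj(c,R@np.array(X)+[p[0],p[1],0])-uv)
    return r
r=least_squares(f,[.605,.095,.027],loss='soft_l1');print(r.x,np.round(r.fun,1))
E
```

```text
brdNL [ 0.5395 -0.1527  0.006 ]
brdFL [ 0.6919 -0.1503  0.006 ]
brdNR [0.5279 0.2092 0.006 ]
grip [0.5038 0.2059 0.046 ]
gripend [0.4804 0.201  0.046 ]
post near top [0.5262 0.0984 0.056 ]
cast [0.6011 0.1677 0.05  ]
tray [ 0.611  -0.0651  0.01  ]
tabtop [ 0.6067 -0.1237  0.046 ]
[0.60562506 0.10274988 0.04386007] [-2.1  1.8  0.9 -0.9 -1.9  0.3  1.9  0.7 -3.8  0.8 -0.3  0.8]
```

```bash
python3 -c "
from h import *
to([.612,-.185,.15],91.7)"
```

```text
t 3.27 pos [0.4713 0.054  0.3596] F [ 0.2 -0.8 -0.8] w 0.0001
shift m [-0.1326 -0.2427  0.2106] frac [-0.2652 -0.4853  0.4213]
turn deg [ 0.05  0.54 -0.25] frac [ 0.0006  0.0061 -0.0028]
shift frac in goal axes [-0.2671 -0.4861  0.4192]
```

```bash
python3 -m crank '[-0.03,-0.055,0.045,0,0.006,0,-0.03,-0.055,0.045,0,0,0,-0.03,-0.055,0.045,0,0,0,-0.03,-0.055,0.045,0,0,0,-0.03,-0.055,0.045,0,0,0,-0.03,-0.055,0.045,0,0,0,-0.03,-0.055,0.045,0,0,0,-0.03,-0.055,0.045,0,0,0,-0.03,-0.055,0.045,0,0,0,0,0,0,0,0,0]' ;python3 -c "
from h import *
to([.612,-.185,.026],91.7)"
```

```text
time: 4.1
tool_pos: [0.6271, -0.1818, 0.1541]
eef_rot: [0.007, -0.028, 1.0, 0.001]
contact_force: [-0.5, 0.6, -1.5]
grip_width: -0.0004
t 4.1 pos [ 0.6271 -0.1818  0.1541] F [-0.5  0.6 -1.5] w -0.0004
shift m [ 0.0169 -0.0026  0.1279] frac [ 0.0339 -0.0052  0.2558]
turn deg [0.1  0.75 1.47] frac [0.0011 0.0084 0.0164]
shift frac in goal axes [ 0.0304 -0.0056  0.2562]
```

```bash
python3 -m crank '[0.015,-0.006,0.05,0,0.008,0.016,0.015,0,0.06,0,0,0,0,0,0.06,0,0,0,0,0,0.05,0,0,0,0,0,0.03,0,0,0,0,0,0,0,0,0]' ;python3 - <<'E'
from h import *
to([.612,-.185,.026],91.7)
import cv2
C=robot.calibration("wrist");im=robot.get_image("wrist");cv2.imwrite("pics/w2.png",im[:,:,::-1])
im=robot.get_image("scene");cv2.imwrite("pics/s2.png",cv2.resize(im[150:270,200:380,::-1],(800,533)))
E
```

```text
time: 4.6
tool_pos: [0.6163, -0.1779, 0.0248]
eef_rot: [0.001, -0.02, 1.0, 0.001]
contact_force: [-1.3, 0.3, 0.3]
grip_width: -0.0
t 4.6 pos [ 0.6163 -0.1779  0.0248] F [-1.3  0.3  0.3] w -0.0
shift m [ 0.0046 -0.0069 -0.0012] frac [ 0.0092 -0.0138 -0.0024]
turn deg [0.1  0.12 0.58] frac [0.0011 0.0014 0.0064]
shift frac in goal axes [ 0.009  -0.0139 -0.0024]
```

View pics/w2.png

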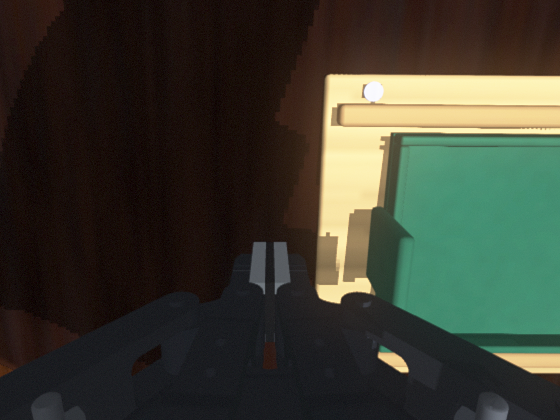

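View pics/s2.png

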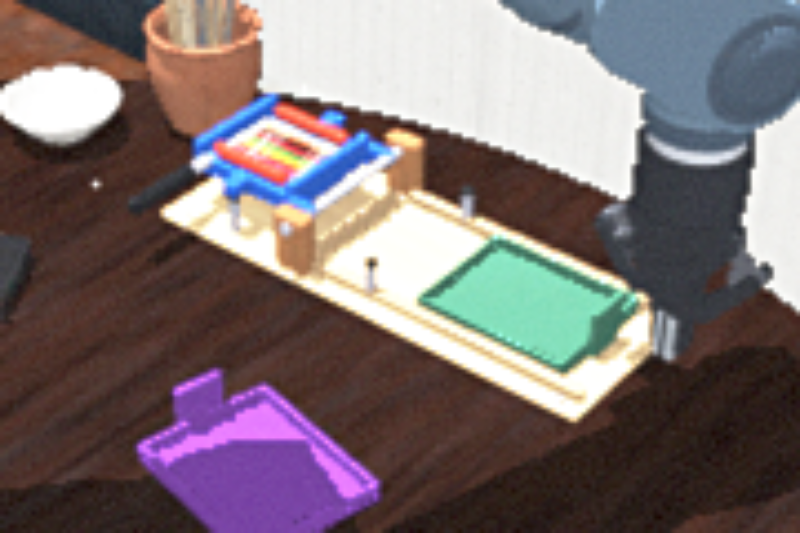

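```bash
python3 -m crank '[0.005,0.02,0,0,0,0.006,0.004,0.02,0,0,0,0,0,0.02,0,0,0,0,0,0.02,0,0,0,0,0,0.02,0,0,0,0,0,0.02,0,0,0,0,0,0.02,0,0,0,0,0,0.02,0,0,0,0]' ;python3 -c "
from h import *
to([.608,-.057,.026],91.7)"
```

```text
time: 5.37
tool_pos: [0.6168, -0.0932, 0.0381]
eef_rot: [0.011, -0.016, 1.0, -0.004]
contact_force: [0.0, -0.7, -0.6]
grip_width: 0.0
t 5.37 pos [ 0.6168 -0.0932  0.0381] F [ 0.  -0.7 -0.6] w 0.0
shift m [0.0079 0.0365 0.0116] frac [0.0158 0.073  0.0232]
turn deg [-0.52  1.27  0.09] frac [-0.0058  0.0142  0.001 ]
shift frac in goal axes [0.0154 0.0728 0.0242]
```

```bash
python3 -m crank '[0.006,0.01,0.012,-0.005,0.014,0,0.006,0.01,0.01,0,0,0,0.004,0.01,0.004,0,0,0]' ;python3 - <<'E'
from h import *
to([.608,-.057,.026],91.7)
import cv2
C=robot.calibration("wrist");im=robot.get_image("wrist");cv2.imwrite("pics/w3.png",im[:,:,::-1])
E
```

```text
time: 5.62
tool_pos: [0.6097, -0.0763, 0.0258]
eef_rot: [0.001, -0.017, 1.0, -0.001]
contact_force: [1.1, -2.0, 1.8]
grip_width: 0.0001
t 5.62 pos [ 0.6097 -0.0763  0.0258] F [ 1.1 -2.   1.8] w 0.0001
shift m [ 0.001   0.0193 -0.0003] frac [ 0.0021  0.0386 -0.0006]
turn deg [-0.16  0.11  0.21] frac [-0.0017  0.0012  0.0024]
shift frac in goal axes [ 0.0022  0.0386 -0.0005]
```

View pics/w3.png

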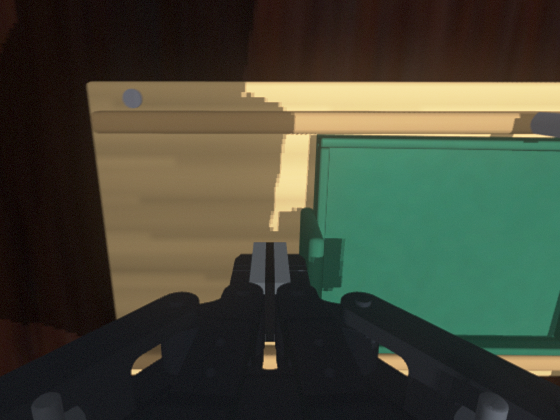

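Fingers are against the tab at about (305,245) and the tray has advanced. I'll keep pushing gently until it stops on the bar.

```bash
for i in 1 2; do python3 -m crank '[0,0.012,0.001,0,0,0,0,0.012,0.001,0,0,0]'; done; python3 -m crank '[0,0.01,0.001,0,0,0]'
```

```text
time: 5.83
tool_pos: [0.6078, -0.0633, 0.0233]
eef_rot: [-0.0, -0.016, 1.0, -0.001]
contact_force: [-0.0, -1.9, 1.4]
grip_width: -0.0
time: 6.0
tool_pos: [0.6088, -0.0554, 0.0234]
eef_rot: [0.001, -0.018, 1.0, -0.006]
contact_force: [-5.4, -39.2, 7.4]
grip_width: 0.0003
time: 6.08
tool_pos: [0.6092, -0.0557, 0.0243]
eef_rot: [0.001, -0.019, 1.0, -0.012]
contact_force: [-6.7, -27.0, 4.1]
grip_width: -0.0001
```

```bash
python3 -m crank '[0,0.01,0.001,0,0,0]' ; python3 -c "
from h import *
to([.608,-.057,.026],91.7)"
```

```text
time: 6.17
tool_pos: [0.6092, -0.056, 0.0248]
eef_rot: [0.001, -0.02, 1.0, -0.017]
contact_force: [-5.8, -21.2, 3.3]
grip_width: 0.0002
t 6.17 pos [ 0.6092 -0.056   0.0248] F [ -5.8 -21.2   3.3] w 0.0002
shift m [ 0.0013 -0.001  -0.0012] frac [ 0.0025 -0.0021 -0.0023]
turn deg [-1.94  0.07  0.6 ] frac [-0.0215  0.0008  0.0066]
shift frac in goal axes [ 0.0025 -0.002  -0.0024]
```

```bash
python3 -m crank '[0,-0.03,0,0.02,0,0,0,-0.02,-0.02,0,0,0,0,0,-0.06,0,0,0,0,0,-0.08,0,0,0,0,0,-0.08,0,0,0,0,0,-0.08,0,0,0,0,0,-0.05,0,0,0]' 50 60; python3 -c "
from h import *
to([.47,.2,.2],91.7)"
```

```text
time: 6.75
tool_pos: [0.6035, -0.0669, 0.2105]
eef_rot: [-0.009, -0.019, 0.999, -0.026]
contact_force: [0.3, 0.2, 0.3]
grip_width: 0.05
t 6.75 pos [ 0.6035 -0.0669  0.2105] F [0.3 0.2 0.3] w 0.05
shift m [ 0.1232  0.272  -0.0011] frac [ 0.2464  0.544  -0.0022]
turn deg [-2.95 -1.08  0.48] frac [-0.0328 -0.012   0.0053]
shift frac in goal axes [0.251  0.5415 0.0211]
```

```bash
python3 -m crank '[0.032,0.07,0,-0.032,-0.012,0.005,0.032,0.07,0.002,0,0,0,0.032,0.07,0.002,0,0,0,0.032,0.07,0.002,0,0,0,0.032,0.07,0.002,0,0,0,0.032,0.07,0.002,0,0,0,0.032,0.07,0.002,0,0,0,0.026,0.05,0.002,0,0,0,0,0,0,0,0,0]' ; python3 - <<'E'
from h import *
to([.47,.2,.2],91.7)
import cv2
C=robot.calibration("wrist");np.savez("w4.npz",**C);im=robot.get_image("wrist");cv2.imwrite("pics/w4.png",im[:,:,::-1])
for q in ["grip","stand","cast_mid","tray_mid"]:
    print(q,[(d['uv'],round(d['conf'],2),plane(C,d['uv'],.046)) for d in robot.spot_point("wrist",q)])
im=robot.get_image("scene");cv2.imwrite("pics/s4.png",cv2.resize(im[150:270,200:380,::-1],(800,533)))
E
```

```text
time: 7.5
tool_pos: [0.4679, 0.2132, 0.2181]
eef_rot: [0.011, -0.014, 1.0, 0.007]
contact_force: [0.7, -0.3, -1.1]
grip_width: 0.0497
t 7.5 pos [0.4679 0.2132 0.2181] F [ 0.7 -0.3 -1.1] w 0.0497
shift m [-0.0013 -0.0136  0.0179] frac [-0.0027 -0.0271  0.0358]
turn deg [ 0.82  1.33 -0.08] frac [ 0.0092  0.0148 -0.0009]
shift frac in goal axes [-0.0035 -0.0266  0.0361]
grip [([250.5, 207.7], 0.69, array([0.50241692, 0.20072151, 0.046     ])), ([415.3, 250.0], 0.51, array([0.54043369, 0.35549696, 0.046     ]))]
stand [([159.9, 285.6], 0.82, array([0.58305142, 0.11528619, 0.046     ]))]
cast_mid [([214.5, 304.7], 0.79, array([0.60298619, 0.16705384, 0.046     ]))]
tray_mid [([89.1, 287.5], 0.81, array([0.58650069, 0.0478926 , 0.046     ]))]
```

View pics/w4.png

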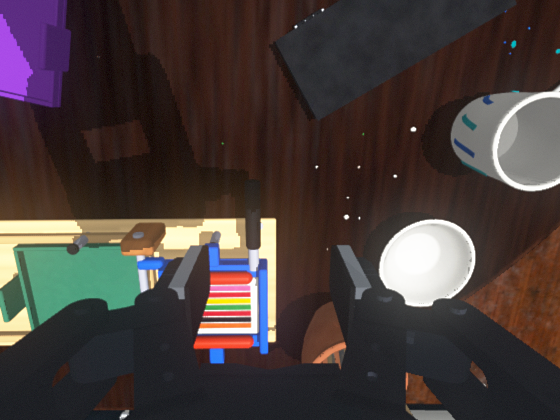

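View pics/s4.png

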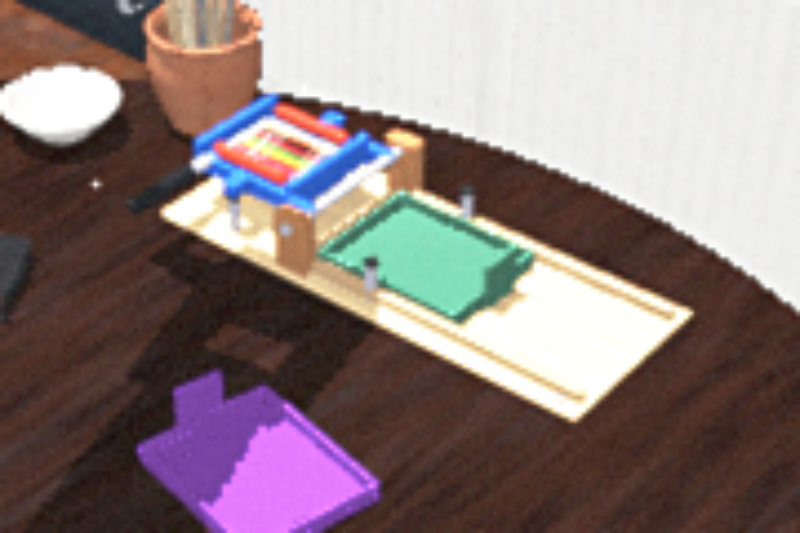

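Tray is home against the stop. The grip bar's middle is about (253,212), i.e. (0.504, 0.203), which matches the fitted model. Descending on it.

```bash
python3 -m crank '[-0.02,-0.012,0.02,0.009,0.015,0,-0.02,-0.008,0.03,0,0,0,-0.016,0,0.04,0,0,0,-0.01,0,0.05,0,0,0,0,0,0.03,0,0,0,0,0,0,0,0,0]' ; python3 - <<'E'
from h import *
to([.502,.203,.027],91.7)
import cv2
C=robot.calibration("wrist");np.savez("w5.npz",**C);im=robot.get_image("wrist");cv2.imwrite("pics/w5.png",im[:,:,::-1])
E
```

```text
time: 8.3
tool_pos: [0.5125, 0.1922, 0.1328]
eef_rot: [0.003, -0.004, 1.0, -0.0]
contact_force: [-0.7, 0.2, 0.9]
grip_width: 0.05
t 8.3 pos [0.5125 0.1922 0.1328] F [-0.7  0.2  0.9] w 0.05
shift m [0.0111 0.0109 0.1057] frac [0.0221 0.0219 0.2114]
turn deg [-0.05  0.34 -1.2 ] frac [-0.0006  0.0037 -0.0133]
shift frac in goal axes [0.0204 0.0221 0.2116]
```

View pics/w5.png

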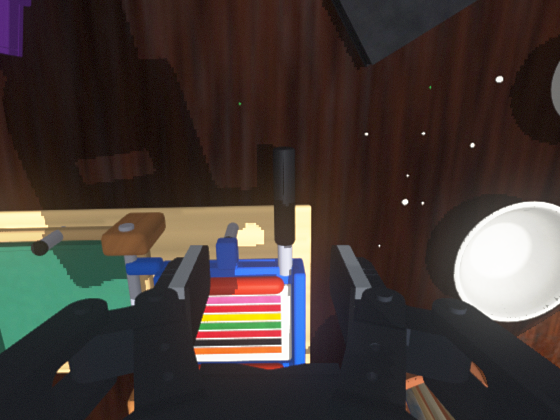

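```bash
python3 -c "
from h import *
C=dict(np.load('w5.npz'))
for v in [(284,150),(285,197),(285,244)]: print(plane(C,v,.046))
"; python3 -m crank '[0.01,0.011,0.03,0,0.003,-0.013,0.01,0.011,0.03,0,0,0,0,0,0.03,0,0,0,0,0,0.02,0,0,0,0,0,0.01,0,0,0,0,0,0,0,0,0]'; python3 -c "
from h import *
to([.502,.203,.027],91.7)"
```

```text
[0.47870358 0.20196109 0.046     ]
[0.50921235 0.20322992 0.046     ]
[0.54204899 0.20392334 0.046     ]
time: 8.85
tool_pos: [0.5063, 0.2033, 0.0751]
eef_rot: [0.005, -0.015, 1.0, 0.001]
contact_force: [-0.6, -0.8, 0.8]
grip_width: 0.0503
t 8.85 pos [0.5063 0.2033 0.0751] F [-0.6 -0.8  0.8] w 0.0503
shift m [ 0.0048 -0.0003  0.048 ] frac [ 0.0096 -0.0005  0.096 ]
turn deg [0.08 0.62 0.02] frac [0.0008 0.0069 0.0003]
shift frac in goal axes [ 0.0086 -0.0004  0.0961]
```

```bash
python3 -m crank '[0.004,0,0.035,0,0.007,0,0,0,0.03,0,0,0,0,0,0.02,0,0,0,0,0,0.012,0,0,0,0,0,0,0,0,0]'; python3 - <<'E'
from h import *
to([.502,.203,.027],91.7)
import cv2
im=robot.get_image("wrist");cv2.imwrite("pics/w6.png",im[:,:,::-1])
E
```

```text
time: 9.27
tool_pos: [0.5082, 0.2041, 0.0288]
eef_rot: [0.004, -0.015, 1.0, 0.001]
contact_force: [-0.4, -0.6, -0.2]
grip_width: 0.0499
t 9.27 pos [0.5082 0.2041 0.0288] F [-0.4 -0.6 -0.2] w 0.0499
shift m [ 0.0063 -0.001   0.0018] frac [ 0.0125 -0.0019  0.0035]
turn deg [0.16 0.44 0.07] frac [0.0017 0.0049 0.0008]
shift frac in goal axes [ 0.0125 -0.0019  0.0036]
```

View pics/w6.png

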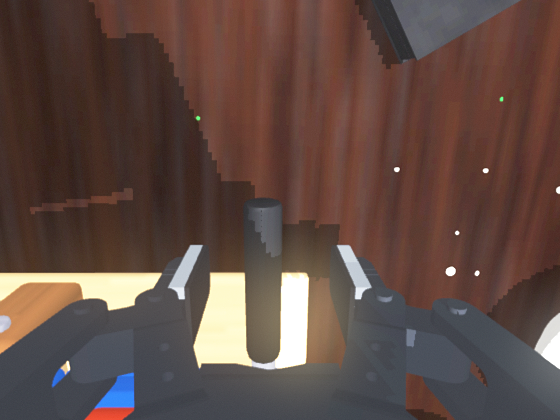

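```bash
python3 -m crank '[0.008,-0.002,0.002,0,0.005,0,0,0,0,0,0,0,0,0,0,0,0,0,0,0,0,0,0,0,0,0,0,0,0,0]' 0 30; python3 -c "
from h import *
to([.502,.203,.027],91.7)"
```

```text
time: 9.73
tool_pos: [0.5059, 0.2015, 0.0307]
eef_rot: [0.002, -0.016, 1.0, -0.0]
contact_force: [-0.2, 2.2, -4.1]
grip_width: 0.0127
t 9.73 pos [0.5059 0.2015 0.0307] F [-0.2  2.2 -4.1] w 0.0127
shift m [0.0038 0.0016 0.0037] frac [0.0076 0.0033 0.0075]
turn deg [-0.02  0.19  0.15] frac [-0.0002  0.0021  0.0017]
shift frac in goal axes [0.0076 0.0033 0.0075]
```

```bash
cat >> h.py <<'E'
C0=np.array([.5059,.2015,.0307])-np.array([-.0032,.105,0]) # arc centre, TCP
def arc(angs):
    s=robot.read_state();q=s['eef_rot'];R=Rt.from_quat([q[1],q[2],q[3],q[0]]).as_matrix();p=s['tool_pos']
    d=p-C0;print("t",round(s['time'],2),"a",round(np.arctan2(d[2],d[1]),3),"r",round(np.hypot(d[1],d[2]),4),"pos",np.round(p,4),"F",np.round(s['contact_force'],1),"w",round(s['grip_width'],4))
    y=np.array([-.03,1,0]);z=np.array([0,0,-1.]);G=np.c_[np.cross(y,z),y,z]
    print("turn",np.round(Rt.from_matrix(R.T@G).as_rotvec()/(np.pi/2),4))
    for a in angs:
        n=C0+np.array([-.0307*np.cos(a)*.105,.105*np.cos(a),.105*np.sin(a)])
        print(round(a,2),np.round(R.T@(n-p)/.5,4)); p=n
E
python3 -c "
from h import *
arc([.1,.22,.36,.5])"
```

```text
t 9.73 a 0.0 r 0.105 pos [0.5059 0.2015 0.0307] F [-0.2  2.2 -4.1] w 0.0127
turn [-0.0002  0.0021  0.0015]
0.1 [-0.0001 -0.001  -0.0209]
0.22 [-0.0001 -0.004  -0.0249]
0.36 [-0.0001 -0.0084 -0.0281]
0.5 [-0.0001 -0.0123 -0.0267]
```

```bash
python3 -m crank '[0,-0.001,-0.021,0,0.002,0.001,0,-0.004,-0.025,0,0,0,0,-0.008,-0.028,0,0,0,0,-0.012,-0.027,0,0,0]'; python3 -c "
from h import *
arc([.6,.75,.9,1.05,1.2])"
```

```text
time: 10.07
tool_pos: [0.5062, 0.19, 0.0816]
eef_rot: [0.001, -0.015, 1.0, 0.002]
contact_force: [2.6, -1.9, -5.7]
grip_width: 0.0128
t 10.07 a 0.499 r 0.1065 pos [0.5062 0.19   0.0816] F [ 2.6 -1.9 -5.7] w 0.0128
turn [0.002  0.0013 0.0001]
0.6 [-0.0002 -0.0136 -0.0168]
0.75 [-0.0001 -0.0196 -0.0246]
0.9 [-0.0001 -0.0231 -0.0214]
1.05 [-0.     -0.026  -0.0177]
1.2 [-0.     -0.0284 -0.0137]
```

Tracking the arc well.

```bash
python3 -m crank '[0,-0.0136,-0.017,0.002,0.001,0,0,-0.02,-0.024,0,0,0,0,-0.023,-0.021,0,0,0,0,-0.026,-0.018,0,0,0,0,-0.028,-0.014,0,0,0]'; python3 -c "
from h import *
arc([1.3,1.45,1.6,1.75,1.9])"
```

```text
time: 10.48
tool_pos: [0.5079, 0.1373, 0.1352]
eef_rot: [0.003, -0.016, 1.0, 0.005]
contact_force: [3.3, 0.6, -7.8]
grip_width: 0.0127
t 10.48 a 1.199 r 0.1122 pos [0.5079 0.1373 0.1352] F [ 3.3  0.6 -7.8] w 0.0127
turn [0.0064 0.0039 0.0011]
1.3 [ 0.0001 -0.0255  0.0064]
1.45 [-0.     -0.0308 -0.0064]
1.6 [ 0.     -0.0314 -0.0018]
1.75 [ 0.0001 -0.0313  0.003 ]
1.9 [ 0.0001 -0.0306  0.0076]
```

```bash
python3 -m crank '[0,-0.024,0.008,0.006,0.004,0,0,-0.028,0,0,0,0]'; python3 - <<'E'
from h import *
arc([1.5,1.6,1.75,1.9,2.05])
import cv2
im=robot.get_image("wrist");cv2.imwrite("pics/w7.png",im[:,:,::-1])
im=robot.get_image("scene");cv2.imwrite("pics/s7.png",cv2.resize(im[110:270,180:380,::-1],(800,640)[:2] and (750,600)))
E
```

```text
time: 10.65
tool_pos: [0.5107, 0.1138, 0.1398]
eef_rot: [0.002, -0.015, 1.0, 0.005]
contact_force: [-5.0, 3.2, 1.5]
grip_width: 0.0121
t 10.65 a 1.414 r 0.1104 pos [0.5107 0.1138 0.1398] F [-5.   3.2  1.5] w 0.0121
turn [0.0058 0.0031 0.0004]
1.5 [ 0.0044 -0.0197  0.0084]
1.6 [-0.     -0.021  -0.0006]
1.75 [ 0.     -0.0313  0.003 ]
1.9 [ 0.     -0.0305  0.0076]
2.05 [ 0.0001 -0.0291  0.0121]
```

View pics/w7.png

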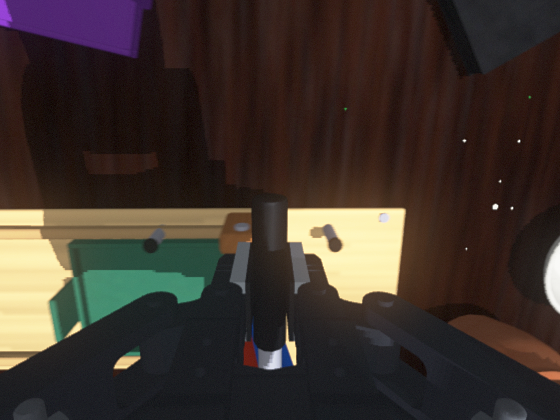

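View pics/s7.png

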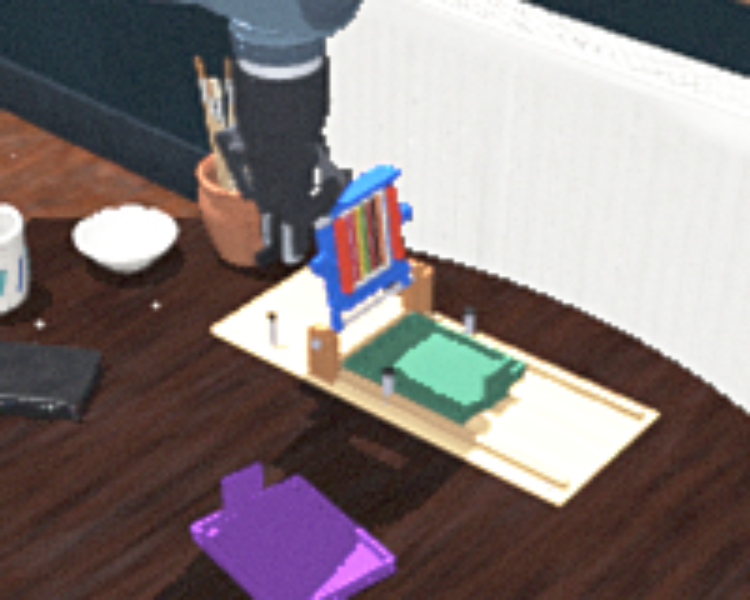

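The bar is held at (270,270) and the mould stands nearly upright with the tile still in it. Continuing.

```bash
python3 -m crank '[0.002,-0.02,0.005,0.005,0.003,0,0.002,-0.021,0.002,0,0,0,0,-0.03,0.003,0,0,0,0,-0.03,0.008,0,0,0]'; python3 -c "
from h import *
arc([2.05,2.2,2.35,2.5,2.65])"
```

```text
time: 11.08
tool_pos: [0.5124, 0.0628, 0.1374]
eef_rot: [0.004, -0.016, 1.0, 0.002]
contact_force: [0.3, 2.7, -0.5]
grip_width: 0.0127
t 11.08 a 1.877 r 0.1119 pos [0.5124 0.0628 0.1374] F [ 0.3  2.7 -0.5] w 0.0127
turn [0.0025 0.0052 0.0008]
2.05 [ 0.0048 -0.0294  0.027 ]
2.2 [ 0.0001 -0.0268  0.0165]
2.35 [ 0.0002 -0.0241  0.0203]
2.5 [ 0.0002 -0.0208  0.0236]
2.65 [ 0.0002 -0.017   0.0265]
```

```bash
python3 -m crank '[0.003,-0.029,0.02,0.002,0.005,0,0.002,-0.027,0.019,0,0,0,0,-0.024,0.022,0,0,0,0,-0.021,0.024,0,0,0]'; python3 -c "
from h import *
arc([2.5,2.65,2.8,2.95,3.05,3.14])"
```

```text
time: 11.42
tool_pos: [0.514, 0.0092, 0.0986]
eef_rot: [0.004, -0.015, 1.0, 0.001]
contact_force: [5.2, 10.0, -7.7]
grip_width: 0.0125
t 11.42 a 2.481 r 0.1106 pos [0.514  0.0092 0.0986] F [ 5.2 10.  -7.7] w 0.0125
turn [ 0.0016  0.0056 -0.0002]
2.5 [0.0046 0.0064 0.0101]
2.65 [ 0.0002 -0.017   0.0265]
2.8 [ 0.0002 -0.0128  0.0287]
2.95 [ 0.0003 -0.0084  0.0303]
3.05 [ 0.0002 -0.003   0.0208]
3.14 [ 0.0002 -0.0009  0.0189]
```

```bash
python3 -m crank '[0.003,-0.005,0.022,0.001,0.005,0,0,-0.012,0.028,0,0,0,0,-0.009,0.026,0,0,0,0,-0.004,0.022,0,0,0,0,-0.002,0.015,0,0,0]'; python3 -c "
from h import *
arc([3.05,3.14])"
```

```text
time: 11.83
tool_pos: [0.5149, -0.0085, 0.0408]
eef_rot: [0.003, -0.012, 1.0, 0.003]
contact_force: [-9.3, 11.9, 39.5]
grip_width: 0.0125
t 11.83 a 3.045 r 0.1055 pos [ 0.5149 -0.0085  0.0408] F [-9.3 11.9 39.5] w 0.0125
turn [ 0.0035  0.0033 -0.0036]
3.05 [0.0052 0.001  0.001 ]
3.14 [ 0.0001 -0.001   0.0189]
```

```bash
python3 -m crank '[0,0,-0.003,0,0,0,0,0,0,0,0,0,0,0,0,0,0,0,0,0,0,0,0,0]' 40 40; python3 - <<'E'
from h import *
arc([3.05,3.14])
import cv2
C=robot.calibration("wrist");im=robot.get_image("wrist");cv2.imwrite("pics/w8.png",im[:,:,::-1])
im=robot.get_image("scene");cv2.imwrite("pics/s8.png",cv2.resize(im[110:270,180:380,::-1],(750,600)))
for q in ["grip","tray_mid"]: print(q,[(d['uv'],round(d['conf'],2),plane(C,d['uv'],.046)) for d in robot.spot_point("wrist",q)])
E
```

```text
time: 12.17
tool_pos: [0.5146, -0.0097, 0.0417]
eef_rot: [0.001, -0.013, 1.0, 0.002]
contact_force: [0.3, 0.5, 0.3]
grip_width: 0.0405
t 12.17 a 3.038 r 0.1068 pos [ 0.5146 -0.0097  0.0417] F [0.3 0.5 0.3] w 0.0405
turn [ 0.0022  0.0018 -0.0028]
3.05 [0.0045 0.0035 0.0028]
3.14 [ 0.     -0.0009  0.0189]
grip [([274.9, 263.4], 0.87, array([ 0.51378091, -0.00650916,  0.046     ]))]
tray_mid []
```

View pics/w8.png

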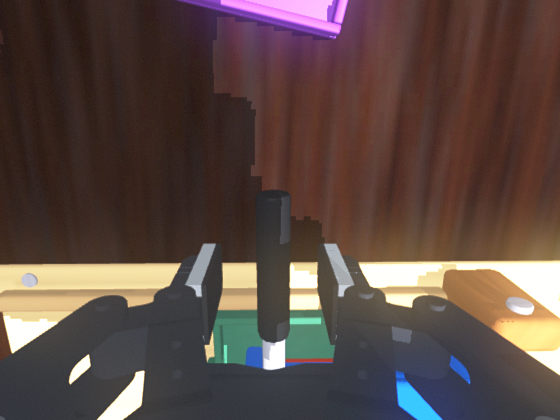

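View pics/s8.png

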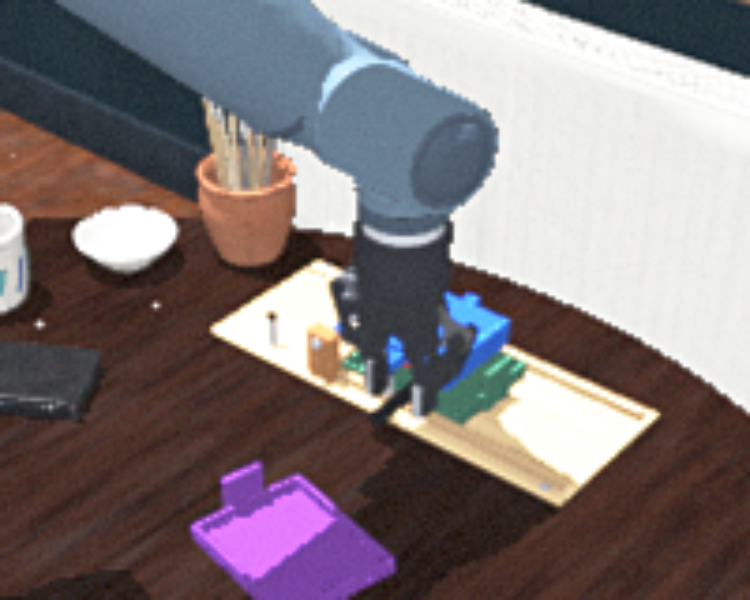

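Mould is lying turned over and the bar is between the fingers. I regrasp deeper for the knock.

```bash
python3 -m crank '[0.008,0.005,0.014,0,0.002,0,0.005,0,0.012,0,0,0,0,0,0,0,0,0]'; python3 -m crank '[0,0,0,0,0,0,0,0,0,0,0,0,0,0,0,0,0,0,0,0,0,0,0,0]' 0 40; python3 -c "
from h import *
C0[1:]=robot.read_state()['tool_pos'][1:]+[.105,0]
C0[0]=robot.read_state()['tool_pos'][0]-.0032
arc([3.04,2.92,2.78,2.64,2.5,2.36,2.22])"
```

```text
time: 12.62
tool_pos: [0.5076, -0.007, 0.0279]
eef_rot: [0.0, -0.013, 1.0, 0.002]
contact_force: [-0.4, -0.1, -0.7]
grip_width: 0.0401
time: 12.95
tool_pos: [0.5067, -0.0086, 0.0271]
eef_rot: [-0.001, -0.014, 1.0, 0.0]
contact_force: [0.8, 4.8, -0.5]
grip_width: 0.0125
t 12.95 a 3.142 r 0.105 pos [ 0.5067 -0.0086  0.0271] F [ 0.8  4.8 -0.5] w 0.0125
turn [ 0.0001 -0.0014 -0.0018]
3.04 [ 0.      0.0011 -0.0213]
2.92 [ 0.0001  0.0041 -0.0249]
2.78 [ 0.0001  0.0085 -0.0281]
2.64 [ 0.0001  0.0123 -0.0267]
2.5 [ 0.0001  0.0159 -0.0247]
2.36 [ 0.0001  0.0192 -0.0222]
2.22 [ 0.0001  0.0221 -0.0193]
```

```bash
cat >> h.py <<'E'
def lift(B0,a0,seq,tilt0,tilts):
    """bar centre B0=(x,cy,cz) arc; print rows in the tool axes at each row start"""
    def pose(a,t):
        y=np.array([-.03,np.cos(t),-np.sin(t)]) if 0 else None
        Rz=np.c_[[-1,-.03,0],[-.03,1,0],[0,0,-1]].astype(float)
        R=Rz@Rt.from_rotvec([t,0,0]).as_matrix()
        b=np.array([B0[0]-.03*.105*np.cos(a),B0[1]+.105*np.cos(a),B0[2]+.105*np.sin(a)])
        return b+.019*R[:,2],R
    p,R=pose(a0,tilt0);t0=tilt0
    for a,t in zip(seq,tilts):
        n,R2=pose(a,t);print(round(a,2),np.round(R.T@(n-p)/.5,4),"wx",round((t-t0)/(np.pi/2),3));p,R,t0=n,R2,t
E
python3 -c "
from h import *
lift([.506,.0965,.046],3.1416,[3.04,2.92,2.79,2.65,2.51,2.37,2.24],0,[.0,.08,.16,.24,.32,.4,.48])"
```

```text
3.04 [-0.      0.0011 -0.0213] wx 0.0
2.92 [ 0.     0.001 -0.025] wx 0.051
2.79 [-0.      0.0026 -0.0268] wx 0.051
2.65 [-0.      0.0046 -0.0285] wx 0.051
2.51 [ 0.      0.0063 -0.028 ] wx 0.051
2.37 [-0.      0.0079 -0.0274] wx 0.051
2.24 [-0.      0.0085 -0.0248] wx 0.051
```

```bash
python3 -m crank '[0,0.001,-0.021,0,0,0,0,0.001,-0.025,0.05,0,0,0,0.003,-0.027,0.05,0,0,0,0.0045,-0.028,0.05,0,0]'; python3 -c "
from h import *
s=robot.read_state();q=s['eef_rot'];R=Rt.from_quat([q[1],q[2],q[3],q[0]]).as_matrix()
b=s['tool_pos']-.019*R[:,2];print('bar',b,'a',np.arctan2(b[2]-.046,b[1]-.0965),'r',np.hypot(b[2]-.046,b[1]-.0965),'z',R[:,2],s['contact_force'],s['grip_width'])
"
```

```text
time: 13.28
tool_pos: [0.5064, -0.0019, 0.0756]
eef_rot: [0.001, -0.01, 0.993, -0.12]
contact_force: [1.8, 3.7, -6.7]
grip_width: 0.0126
bar [0.5063058  0.0026237  0.09409452] a 2.6681392665774273 r 0.1054791065153777 z [ 0.00464899 -0.23776307 -0.97131206] [ 1.75485415  3.70473483 -6.74583484] 0.01261271364512742
```

```bash
python3 -m crank '[0,0.006,-0.028,0.05,0,0,0,0.008,-0.0275,0.05,0,0,0,0.0085,-0.025,0.05,0,0]'; python3 -c "
from h import *
s=robot.read_state();q=s['eef_rot'];R=Rt.from_quat([q[1],q[2],q[3],q[0]]).as_matrix()
b=s['tool_pos']-.019*R[:,2];print('bar',b,'a',np.arctan2(b[2]-.046,b[1]-.0965),'r',np.hypot(b[2]-.046,b[1]-.0965),'z',R[:,2],s['contact_force'],s['grip_width'])
"
```

```text
time: 13.53
tool_pos: [0.5057, 0.0216, 0.1123]
eef_rot: [0.004, -0.009, 0.97, -0.242]
contact_force: [2.4, 0.6, -8.5]
grip_width: 0.0121
bar [0.50544886 0.03045692 0.12910841] a 2.2422737504172696 r 0.10615411552895017 z [ 0.0119697  -0.46862625 -0.88331544] [ 2.42935758  0.61961335 -8.49880521] 0.012130503484255815
```

Lifted 0.90 rad. Now I let go, backing out along the fingers.

```bash
python3 -m crank '[0,0,-0.06,0,0,0,0,0,-0.06,0,0,0,0,0,-0.03,0,0,0,0,0,0,0,0,0,0,0,0,0,0,0,0,0,0,0,0,0]' 85; python3 - <<'E'
from h import *
import cv2
s=robot.read_state();print(s['tool_pos'],s['eef_rot'],s['contact_force'])
C=robot.calibration("wrist");im=robot.get_image("wrist");cv2.imwrite("pics/w9.png",im[:,:,::-1])
im=robot.get_image("scene");cv2.imwrite("pics/s9.png",cv2.resize(im[110:270,180:380,::-1],(750,600)))
for n in ["wrist","scene"]: print(n,[(d['uv'],round(d['conf'],2)) for d in robot.spot_point(n,"cast_mid")])
E
```

```text
time: 14.03
tool_pos: [0.5036, 0.0631, 0.1818]
eef_rot: [0.005, -0.012, 0.97, -0.242]
contact_force: [-0.3, -0.5, -0.2]
grip_width: 0.0835
[0.50360584 0.06305317 0.18178712] [ 0.00454943 -0.01239277  0.9701204  -0.24226457] [-0.25935482 -0.53735912 -0.18999851]
wrist []
scene [([297.6, 204.1], 0.42)]
```

View pics/w9.png

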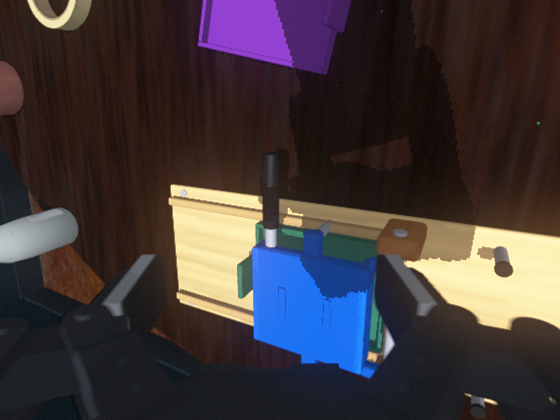

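View pics/s9.png

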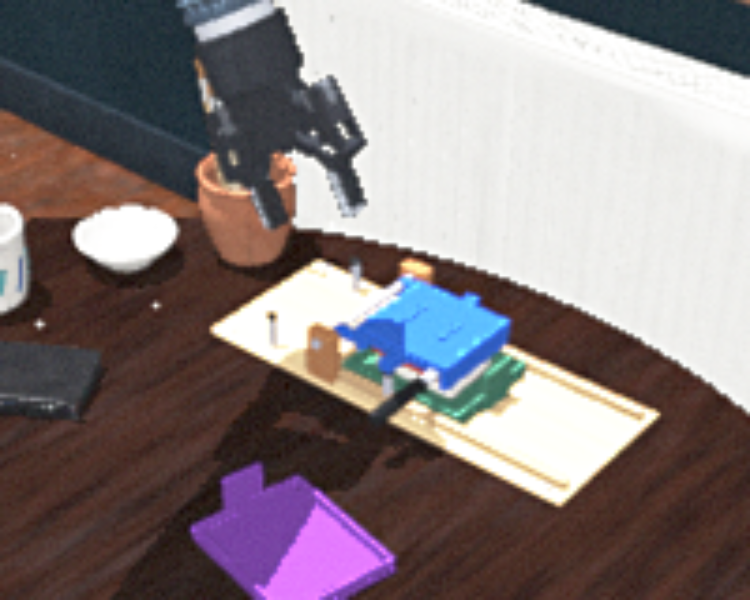

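```bash
python3 - <<'E'
from h import *
import cv2
im=robot.get_image("scene");cv2.imwrite("pics/s10.png",cv2.resize(im[175:225,265:325,::-1],(720,600),interpolation=cv2.INTER_CUBIC))
c=robot.calibration("scene")
for P in [(-.046,-.118,.046),(-.046,-.118,.033),(-.051,-.136,.014),(-.031,-.114,.020),(-.031,-.114,.010),(-.031,-.032,.02)]:
    o=np.array([.605-.03*P[1],.0965+P[1]-.0*P[0],P[2]])+[P[0],0,0];uv=proj(c,o);print(P,np.round((uv-[265,175])*12))
E
```

```text
(-0.046, -0.118, 0.046) [412. 438.]
(-0.046, -0.118, 0.033) [411. 477.]
(-0.051, -0.136, 0.014) [451. 570.]
(-0.031, -0.114, 0.02) [432. 485.]
(-0.031, -0.114, 0.01) [431. 515.]
(-0.031, -0.032, 0.02) [192. 370.]
```

View pics/s10.png

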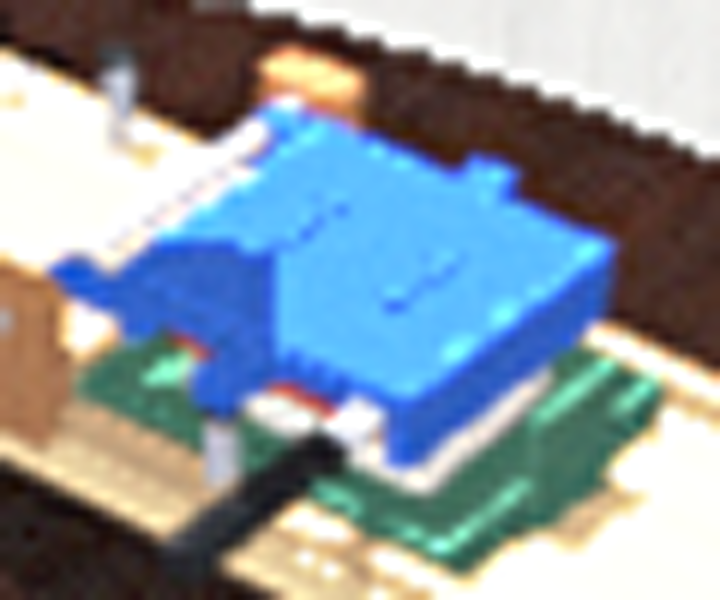

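A pale edge, probably the tile, shows just under the mould at crop (420,490) to (550,375), so the tile may be out already. I'll regrasp, lift part-way and look under the mould. A second knock follows only if it's needed.

```bash
python3 -m crank '[0,-0.02,0,-0.065,0,0,0,-0.03,0,-0.065,0,0,0,-0.03,0,-0.065,0,0,0,-0.03,0,-0.065,0,0,0,-0.03,0,-0.05,0,0,0,0,0,0,0,0]' 50; python3 -c "
from h import *
to([.507,-.008,.027],91.7)"
```

```text
time: 14.78
tool_pos: [0.5037, -0.0062, 0.1958]
eef_rot: [-0.001, -0.015, 1.0, 0.01]
contact_force: [0.1, 0.1, -0.6]
grip_width: 0.0502
t 14.78 pos [ 0.5037 -0.0062  0.1958] F [ 0.1  0.1 -0.6] w 0.0502
shift m [-0.0036 -0.0052  0.1687] frac [-0.0072 -0.0104  0.3375]
turn deg [ 1.11 -0.11  0.02] frac [ 0.0123 -0.0012  0.0002]
shift frac in goal axes [-0.0065 -0.0038  0.3376]
```

```bash
python3 -m crank '[-0.003,-0.004,0.05,0.012,0,0,-0.003,0,0.06,0,0,0,0,0,0.06,0,0,0,0,0,0.06,0,0,0,0,0,0.04,0,0,0,0,0,0,0,0,0]'; python3 -c "
from h import *
to([.507,-.008,.027],91.7)"
```

```text
time: 15.28
tool_pos: [0.5077, -0.0118, 0.0565]
eef_rot: [0.001, -0.011, 1.0, -0.003]
contact_force: [-0.7, 1.0, -0.4]
grip_width: 0.05
t 15.28 pos [ 0.5077 -0.0118  0.0565] F [-0.7  1.  -0.4] w 0.05
shift m [0.0007 0.004  0.0295] frac [0.0014 0.008  0.0589]
turn deg [-0.3   0.09 -0.47] frac [-0.0034  0.001  -0.0053]
shift frac in goal axes [0.0012 0.0077 0.059 ]
```

```bash
python3 -m crank '[0,0.006,0.03,0,0,-0.004,0,0.002,0.022,0,0,0,0,0,0.006,0,0,0,0,0,0,0,0,0]'; python3 -m crank '[0,0,0,0,0,0,0,0,0,0,0,0,0,0,0,0,0,0,0,0,0,0,0,0]' 0 40;  python3 -c "
from h import *
to([.507,-.008,.027],91.7)"
```

```text
time: 15.62
tool_pos: [0.5074, -0.0072, 0.0265]
eef_rot: [-0.0, -0.014, 1.0, -0.003]
contact_force: [0.8, 0.0, -0.2]
grip_width: 0.0501
time: 15.95
tool_pos: [0.5093, -0.0086, 0.0298]
eef_rot: [0.002, -0.015, 1.0, -0.005]
contact_force: [-2.3, -3.1, -1.9]
grip_width: 0.0124
t 15.95 pos [ 0.5093 -0.0086  0.0298] F [-2.3 -3.1 -1.9] w 0.0124
shift m [0.0023 0.0007 0.0028] frac [0.0046 0.0014 0.0056]
turn deg [-0.58  0.16  0.01] frac [-0.0065  0.0018  0.0001]
shift frac in goal axes [0.0046 0.0013 0.0056]
```

Same lift as before, then a look.

```bash
python3 -m crank '[0.002,0.001,-0.021,-0.006,0,0,0,0.001,-0.025,0.05,0,0,0,0.003,-0.027,0.05,0,0,0,0.0045,-0.028,0.05,0,0]'; python3 -m crank '[0,0.006,-0.028,0.05,0,0,0,0.008,-0.0275,0.05,0,0,0,0.0085,-0.025,0.05,0,0]'; python3 - <<'E'
from h import *
import cv2
s=robot.read_state();q=s['eef_rot'];R=Rt.from_quat([q[1],q[2],q[3],q[0]]).as_matrix()
b=s['tool_pos']-.019*R[:,2];print('bar',b,'a',np.arctan2(b[2]-.046,b[1]-.0965),'r',np.hypot(b[2]-.046,b[1]-.0965),'z',R[:,2],s['contact_force'],s['grip_width'])
im=robot.get_image("scene");cv2.imwrite("pics/s11.png",cv2.resize(im[150:240,240:350,::-1],(733,600),interpolation=cv2.INTER_CUBIC))
print([(d['uv'],round(d['conf'],2)) for d in robot.spot_point("scene","cast_mid")])
im=robot.get_image("wrist");cv2.imwrite("pics/w11.png",im[:,:,::-1])
E
```

```text
time: 16.28
tool_pos: [0.5091, -0.0, 0.0803]
eef_rot: [0.006, -0.009, 0.993, -0.117]
contact_force: [3.1, 8.4, -9.4]
grip_width: 0.0124
time: 16.53
tool_pos: [0.5083, 0.0257, 0.1168]
eef_rot: [0.011, -0.007, 0.972, -0.236]
contact_force: [2.3, 4.4, -12.3]
grip_width: 0.0121
bar [0.50787672 0.03442388 0.13364164] a 2.187067591831554 r 0.10739879624189969 z [ 0.02393678 -0.45773683 -0.88876545] [  2.27756175   4.41225168 -12.28542866] 0.0120741459779929
[([296.0, 204.0], 0.8)]
```

View pics/s11.png

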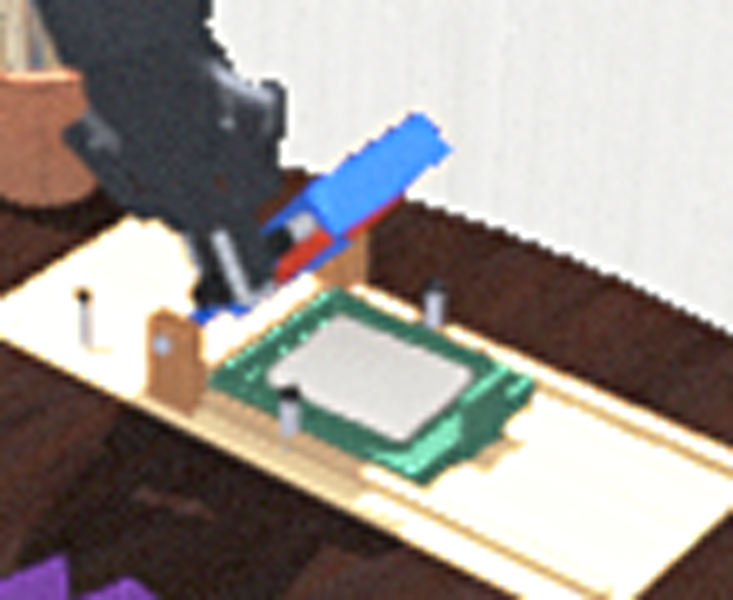

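View pics/w11.png

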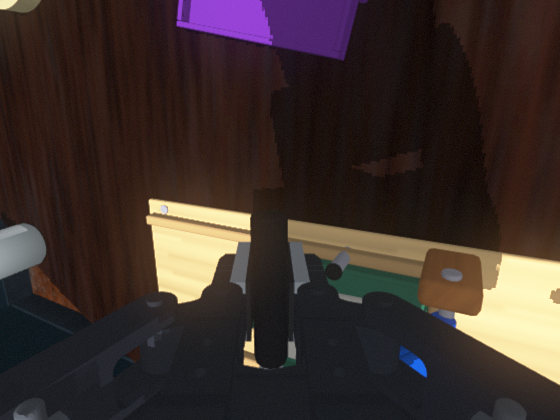

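The tile lies flat in the tray, white back up, at crop (370,380), and the mould is empty. I'll lay it back gently without another knock.

```bash
python3 -c "
from h import *
lift([.509,.0965,.046],2.187,[2.25,2.37,2.49,2.61,2.73,2.85,2.95,3.04,3.1],.48,[.44,.38,.32,.26,.2,.14,.08,.04,0])"
```

```text
2.25 [ 0.     -0.0042  0.0119] wx -0.025
2.37 [-0.     -0.0073  0.0232] wx -0.038
2.49 [ 0.     -0.0059  0.0237] wx -0.038
2.61 [-0.     -0.0045  0.0242] wx -0.038
2.73 [ 0.     -0.003   0.0246] wx -0.038
2.85 [ 0.     -0.0015  0.0248] wx -0.038
2.95 [-0.      0.0001  0.0208] wx -0.038
3.04 [-0.      0.0003  0.0188] wx -0.025
3.1 [0.     0.0011 0.0126] wx -0.025
```

```bash
python3 -m crank '[0,-0.004,0.013,-0.025,0,0,0,-0.0073,0.023,-0.038,0,0,0,-0.006,0.024,-0.038,0,0,0,-0.0045,0.024,-0.038,0,0]'; python3 -m crank '[0,-0.003,0.0245,-0.038,0,0,0,-0.0015,0.0245,-0.038,0,0]'; python3 - <<'E'
from h import *
s=robot.read_state();q=s['eef_rot'];R=Rt.from_quat([q[1],q[2],q[3],q[0]]).as_matrix()
b=s['tool_pos']-.019*R[:,2];print('bar',b,'a',np.arctan2(b[2]-.046,b[1]-.0965),'z',R[:,2],s['contact_force'],s['grip_width'])
E
```

```text
time: 17.02
tool_pos: [0.5093, 0.0011, 0.0829]
eef_rot: [0.009, -0.01, 0.993, -0.119]
contact_force: [-2.1, 6.3, -0.7]
grip_width: 0.0125
time: 17.18
tool_pos: [0.5095, -0.0067, 0.0589]
eef_rot: [0.01, -0.007, 0.999, -0.053]
contact_force: [-1.3, 7.9, -1.1]
grip_width: 0.0125
bar [ 0.50915102 -0.00469745  0.07780158] a 2.8371117783976465 z [ 0.02041448 -0.10628207 -0.99412644] [-1.28030679  7.86462929 -1.06584777] 0.012547042310391806
```

```bash
python3 -m crank '[0,0,0.02,-0.038,0,0,0,0,0.018,-0.02,0,0]'; python3 -m crank '[0,0,0.012,0,0,0]';  python3 -m crank '[0,0,0.006,0,0,0]'
```

```text
time: 17.35
tool_pos: [0.5096, -0.0085, 0.039]
eef_rot: [0.011, -0.004, 1.0, -0.001]
contact_force: [0.0, 8.6, -1.3]
grip_width: 0.0124
time: 17.43
tool_pos: [0.5097, -0.0086, 0.033]
eef_rot: [0.011, -0.001, 1.0, 0.003]
contact_force: [-16.1, 13.0, 47.0]
grip_width: 0.0126
time: 17.52
tool_pos: [0.5103, -0.0085, 0.0322]
eef_rot: [0.01, 0.0, 1.0, 0.005]
contact_force: [-16.8, 13.5, 37.5]
grip_width: 0.0124
```

Seated on the buffers. Next I relax the push, let go and withdraw straight up and away.

```bash
python3 -m crank '[0,0,-0.002,0,0,0,0,0,0,0,0,0,0,0,0,0,0,0,0,0,0,0,0,0]' 45; python3 -m crank '[0,0,-0.03,0,0,0,0,0,-0.05,0,0,0,0.01,0,-0.08,0,0,0,0.02,0,-0.08,0,0,0,0.03,0,-0.08,0,0,0,0.04,0.05,-0.05,0,0,0,0.05,0.05,0,0,0,0,0,0,0,0,0,0]'; python3 - <<'E'
from h import *
import cv2
im=robot.get_image("scene");cv2.imwrite("pics/s12f.png",im[:,:,::-1]);cv2.imwrite("pics/s12.png",cv2.resize(im[150:240,240:350,::-1],(733,600),interpolation=cv2.INTER_CUBIC))
print([(d['uv'],round(d['conf'],2)) for d in robot.spot_point("scene","cast_mid")])
im=robot.get_image("top");cv2.imwrite("pics/t12.png",im[:,:,::-1])
for q in ["clip_jar","tape_roll","bisque_dish","bisque_mug"]: print(q,[(d['uv'],round(d['conf'],2)) for d in robot.spot_point("top",q)])
im=robot.get_image("wrist");cv2.imwrite("pics/w12.png",im[:,:,::-1]);print(robot.read_state()['contact_force'])
E
```

```text
time: 17.85
tool_pos: [0.5128, -0.0123, 0.0356]
eef_rot: [0.014, 0.004, 1.0, 0.007]
contact_force: [0.5, -0.6, -0.3]
grip_width: 0.0452
time: 18.52
tool_pos: [0.4303, 0.0339, 0.2249]
eef_rot: [0.014, 0.009, 1.0, 0.009]
contact_force: [0.1, 0.5, -1.3]
grip_width: 0.0449
[([295.8, 205.9], 0.53)]
clip_jar [([404.0, 226.1], 0.84), ([272.6, 176.6], 0.67)]
tape_roll [([364.0, 258.0], 0.51)]
bisque_dish [([176.5, 185.3], 0.86)]
bisque_mug [([156.3, 225.9], 0.89)]
[ 0.93582236 -1.36851718  0.21367542]
```

View pics/s12.png

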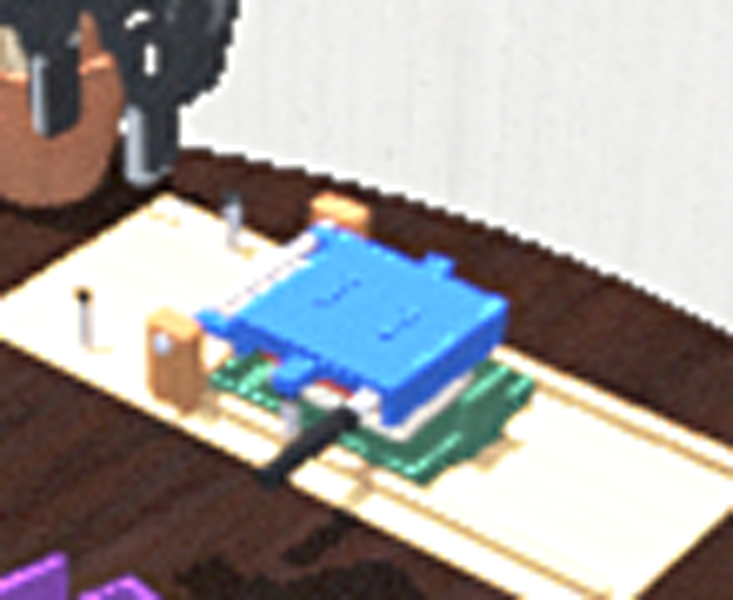

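View pics/t12.png

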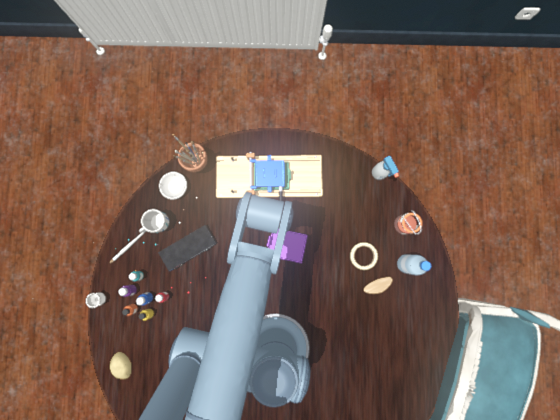

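View pics/w12.png

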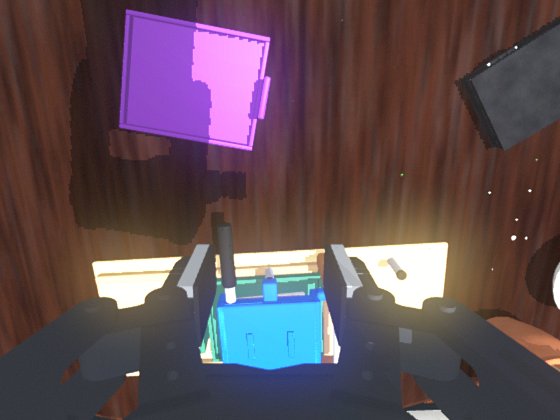

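```bash
python3 -c "
from rig import robot
print(robot.finish_job())"
```

```text
the job is handed in; nothing more can be done
None
```

The job is done and handed in; the last move ended at 18.5 s of the 64 s allowed.

- **Tray:** I pushed the green tray home by its tab. It stopped where I had calculated, and the push force rose to about 39 N.
- **Mould:** I swung it over by the grip and laid it down. I regripped, lifted it 0.9 rad and let it drop once.
- **Tile:** When I lifted the mould again to look, the tile lay flat in the tray, white back up, and the mould was empty. I then laid the mould back down and let go.

The last pictures show the mould upside down over the tray with the gripper clear of everything. The tray is still home, and the purple tray and the other things stand where they were. The networks' positions for the jar, tape, dish and mug agree with the first ones to within about 5 pixels. That is within their usual error, and the arm never went near them.

- **Lowering forces:** Wrist force peaked at 47 N in the readings after each move, when the mould was last set on its buffers.
- **Last tile check:** With the mould shut only the tile's edge shows, and the network's last sighting of it had a low confidence (0.53), though at the same place as before.

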